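# Fit the guard and hold a bonded joint under proof load

## Task

Take the orange guard panel from the pale wooden stand, slide it upright into the slot along the near side of the pull fixture, right down to the bottom, and let it go. Then pull the fixture's blue spring-return handle out until its black pointer stands over the red mark, and keep it there: finish while still holding the handle at the mark, because it springs back when released. Leave the grey plate and the other loose things where they are.

Things in the scene. Friction and masses are not known exactly. Their poses are not given: they have to be found in the camera images.
- guard_center (a point): Centre of the loose orange guard panel, a rigid slab 10 mm thick (its x axis) x 110 mm long (y) x 90 mm high (z), about 0.13 kg. This point is 45 mm above its lower edge. It starts upright in one of the stand's two grooves. It is symmetric: either face may point either way.
- plate_center (a point): Centre of the grey plate (a bystander), 10 x 110 x 60 mm high, upright in the stand's other groove.
- stand: Fixed pale wooden stand, 150 (x) x 130 (y) x 32 mm high, origin at the centre of its underside. Two grooves 14 mm wide run along its y axis, 39 mm either side of its centre line, open at the ends, groove floor 12 mm up. Guard and plate stand in them, their long sides along the stand's y axis.
- slot_floor (a point): Middle of the floor of the guard slot on the fixed pull fixture, 15 mm above the bench. Axes are those of the fixture: x across the slot (slot 12.6 mm wide, bevelled lips), y along it (114 mm long, closed at both ends), z up. The rim is 22 mm above the floor. The guard, fully home, stands on the floor with its centre 45 mm above this point. The fixture's specimen line (tops at most 97 mm above the bench) runs parallel to the slot 70 mm from it at +x.
- drawbar (a joint): Travel of the fixture's drawbar, in m: 0 sprung home, grows as it is pulled out along the fixture's -y axis (the slot's -y), end stop at 0.085. A spring pulls it home: about 3 N at 0 rising by 1.2 N per cm, plus slight friction.
- handle_grip (a point): Grip point in the drawbar's blue upright handle with a white band: a flat block 14 mm thick along the pull axis (fixture y), 44 mm wide (fixture x), whose top is 15 mm above this point, about 120 mm above the bench. Best pinched from above across its thickness: there are 31 mm free between it and the bearing block (top 97 mm above the bench with its screw) at home. Axes are those of the fixture.
- pointer (a point): On the thin black pointer that is fixed to the handle and moves with it, 4 mm wide, 32 mm above the bench, reaching towards the fixture's +x over the scale. Axes are those of the fixture.
- red_mark (a point): Top of the red mark, a 5 mm wide red bar across the white scale below the pointer, fixed, with a red block at its +x end, 24.5 mm above the bench. The pointer is at the mark when both have the same y along the fixture (the drawbar must move out by 38 to 62 mm). Axes are those of the fixture.
- collar: White plastic collar, 38 mm across, 22 mm high, standing loose on the fixture's base plate (bystander).
- ferrule: Brass ferrule, 22 mm across, 40 mm high, standing loose on the fixture's base plate (bystander).
- resin: Amber jar with black lid, 56 mm across, 75 mm high, beside the stand (bystander).
- driver: Screwdriver lying on the bench near the robot (bystander).
- cup: Blue cup, 72 mm across, 80 mm high (bystander).
- tray: Grey open tray, 100 x 140 x 35 mm high, beyond the fixture (bystander).
Mind the look-alikes: they are no part of the job. There is more than one size of the part that bears guard_center; the job needs the larger.

How it is judged:
On the way, in this order (a step that is already met when the one before it is completed fails the run):
1. the guard stands fully home in its slot, let go, with the drawbar still home (x of guard_center in the frame of slot_floor between -0.004 and 0.004 m and y of guard_center in the frame of slot_floor between -0.006 and 0.006 m and z of guard_center in the frame of slot_floor below 0.0485 m and angle between guard_center's own z axis and vertical below 0.12 rad and angle between the x axis of guard_center and the x axis of slot_floor, either way round below 0.1 rad and contact force between guard and the fingers below 0.3 N and value of joint drawbar below 0.012 m), for 0.2 s.
2. the drawbar is held out with its pointer at the red mark (y of pointer in the frame of red_mark between -0.005 and 0.005 m and contact force between drawbar and the fingers above 2 N), for 0.5 s.
At the end, for the whole second after the job is handed in: The guard stands upright in its slot, let go, within 3.5 mm of the slot's floor; the pointer is within 5 mm of the red mark along the pull axis, at rest, and the fingers are holding the handle there (all of step 2 and x of guard_center in the frame of slot_floor between -0.004 and 0.004 m and y of guard_center in the frame of slot_floor between -0.006 and 0.006 m and z of guard_center in the frame of slot_floor below 0.0485 m and angle between guard_center's own z axis and vertical below 0.12 rad and angle between the x axis of guard_center and the x axis of slot_floor, either way round below 0.1 rad and contact force between guard and the fingers below 0.3 N and velocity of joint drawbar between -0.01 and 0.01 m/s); the arm keeps its last pose, push and grip.
It fails at once if the grey plate is moved by more than 30 mm (distance of plate_center from where it was at the start of the episode above 0.03 m).
It fails at once if another loose thing (collar, ferrule, jar, screwdriver, cup, tray) is moved by more than 30 mm (distance of any of collar, ferrule, resin, driver, cup, tray from where it was at the start of the episode above 0.03 m).
It also fails if it takes over 51 s, if anything falls off the work surface, if the arm or the gripper's body presses on something with over 40 N, if the wrist force passes 120 N, or if a joint passes its speed limit or range.

## Robot

A 6-joint arm with a two-finger parallel gripper is mounted at the origin on the work surface. World frame = base frame: x ahead of the robot, y to its left, z up, the work surface at z = 0. Lengths are in m, angles in rad, forces in N, time in s.
With the tool pointing down it reaches from about 0.375 to 0.925 m from the base axis. Payload 5.7 kg.
Tool frame: the origin (TCP) lies midway between the tips of the shut fingers; the grasp point (between the pads) lies 19 mm behind it; z points along the fingers, x is the direction in which the jaws open and shut, and the axes are right-handed (so a half turn about z gives the same grasp; the last joint's range is limited). The gripper opens to 88 mm and grips with 3 to 60 N. Pads are 20 mm wide; open, the fingers measure 115 mm over their backs; the gripper's body (75 mm by 178 mm) begins 61 mm behind the grasp point.
Start: joints at [1.226, 0.359, 1.51, -0, 1.272, -0.115], TCP at [0.137, 0.584, 0.223] pointing down, gripper open.
Joint ranges: [-2.97, 2.97], [-1.01, 2.36], [0.21, 2.38], [-0.96, 4.11], [0.2, 2.71], [-2.98, 2.98]. Speed limits (rad/s): [2.39, 2.39, 3.14, 3.14, 3.14, 3.14].

## Interface

Orientations are given as a unit quaternion [x, y, z, w].
In Python, from bench import move_ptp, servo_line, goto_joints, move_gripper, sleep, inverse_kinematics, capture, PlanningError, close_job, spot_in, silhouettes, current_clock, current_joint_pos, current_qvel, current_joint_torque, current_position, current_orientation, current_force, current_torque, current_finger_gap gives the robot as it stands. Calls block until the motion is done:
- move_ptp(position, orientation): joint-space move of the TCP to a pose.
- servo_line(position, orientation=None, rate=0.15, contact_N=None): straight line of the TCP; orientation=None keeps the orientation; rate is the mean speed in m/s. With contact_N (N) it stops when the force on the tool has changed by that much, and returns True; else False.
- goto_joints(angles): joint-space move.
- move_gripper(opening): finger opening in m; the grip force is fixed at half the most; returns when the fingers have stopped.
- sleep(seconds).
- inverse_kinematics(position, orientation): joint angles nearest the present ones, or None.
- capture(name): name is "scene" or "top" or "wrist"; returns a dict with "image" (420x560x3 uint8, blue, green, red), "range_z" (420x560 float32, m along the optical axis (not along the pixel's ray), 0 where there is no reading), "intrinsics" (3x3 intrinsics, pixels), "R" (3x3) and "t" (3): a world point X has camera coordinates R X + t. Camera axes: x right, y down, z forward; pixel columns grow to the right and rows downward; lengths in m; the calibration is good to about 2 mm. A picture is of the moment at which its call begins.
A pose or a line that the arm cannot do raises PlanningError and nothing moves.
- close_job(): hands the job in, once; it reports no verdict.
Trained networks look in the newest picture that a camera, given by its name, has taken for a name from the list of things; names that differ only in an ending like _2 or _b are one class to them, and where a whole thing is asked for, a point or a joint stands for the part that bears it (a point fixed in the world has none). Each returns a list of dicts, best first, with "conf" (0 to 1); they miss things now and then, are a little off and sometimes report something else, mostly with a low value. They report only what shows in the picture. A call takes as long as a camera call. They do not tell look-alikes from the thing itself.
- spot_in(camera, query): "xy" ([column, row] in pixels, amid what is visible of it).
- silhouettes(camera, query): "region" (420x560 bool, what is visible of it) and "xy" ([column, row] in pixels, amid what is visible of it).
Readings, each from a call of its own:
- current_clock(): time.
- current_joint_pos(): joint angles.
- current_qvel(): joint speeds.
- current_joint_torque(): joint torques, N m.
- current_position(): TCP position.
- current_orientation(): TCP orientation.
- current_force(): force on the tool from outside, world axes, zero at the start.
- current_torque(): the same for the moment, N m.
- current_finger_gap(): finger opening in m.
Only numpy, scipy, OpenCV 4.12 (cv2) and the standard library are available. Lean on these libraries where they do the work, as an engineer would, in place of code of your own. Each camera call takes 0.05 s, during which the arm holds its last target.

## Working session

There is one attempt and no reset: what is moved stays moved. The work goes in short steps, each a Python script; the robot and the scene stay as the last script left them, time stands still between calls to the robot, and variables do not carry over. Pictures are saved under pics/ and viewed, and the job is handed in when it is done.

```bash
mkdir -p pics; ls; cat > h.py <<'E'
import numpy as np, cv2
from bench import *
def snap(cam,fn=None):
    c=capture(cam)
    if fn: cv2.imwrite('pics/'+fn,c['image'])
    return c
def w(c,u,v,z=None):
    K,R,t=c['intrinsics'],c['R'],c['t']
    ray=np.linalg.inv(K)@np.array([u,v,1.])
    if z is None:
        d=c['range_z'][int(round(v)),int(round(u))]
        return R.T@(ray*d-t)
    o=-R.T@t; r=R.T@ray
    return o+r*(z-o[2])/r[2]
def cloud(c):
    K,R,t=c['intrinsics'],c['R'],c['t']
    v,u=np.mgrid[0:420,0:560]
    rays=np.stack([u,v,np.ones_like(u)],-1)@np.linalg.inv(K).T
    P=rays*c['range_z'][...,None]
    X=(P-t)@R
    X[c['range_z']<=0]=np.nan
    return X
def proj(c,X):
    p=c['intrinsics']@(c['R']@np.asarray(X)+c['t']); return p[:2]/p[2]
E
python3 - <<'E'
from h import *
import pickle
print(current_clock(),current_orientation())
for n in ['scene','top','wrist']:
    c=snap(n,n+'0.png'); pickle.dump(c,open(n+'0.pkl','wb'))
    print(n,c['R'].T@-c['t'])
    for q in ['guard_center','plate_center','stand','handle_grip','pointer','red_mark','slot_floor']:
        try:
            for r in spot_in(n,q)[:4]:
                print(n,q,r['conf'],np.round(r['xy']),np.round(w(c,*r['xy']),3))
        except Exception as e: print(q,e)
print(current_clock())
E
```

```text
pics
0.0 [ 7.83506690e-01  6.21382699e-01 -7.61327465e-04  4.77734755e-04]
scene [1.2765432  0.21867798 0.94507011]
scene guard_center 0.65 [454. 234.] [0.543 0.551 0.03 ]
scene guard_center 0.57 [369. 216.] [0.561 0.309 0.072]
scene plate_center 0.93 [364. 200.] [0.488 0.291 0.053]
scene stand 0.76 [359. 230.] [0.584 0.286 0.033]
scene handle_grip 0.62 [201. 190.] [ 0.568 -0.188  0.077]
scene pointer 0.6 [202. 190.] [ 0.56  -0.187  0.069]
scene slot_floor 0.86 [246. 208.] [ 0.557 -0.055  0.015]
top [0.45677194 0.0175245  1.64546607]
top guard_center 0.62 [112. 221.] [0.538 0.545 0.066]
top guard_center 0.46 [193. 216.] [0.551 0.3   0.075]
top plate_center 0.57 [198. 241.] [0.477 0.283 0.074]
top stand 0.8 [198. 231.] [0.508 0.291 0.027]
top stand 0.26 [192. 216.] [0.552 0.301 0.078]
top handle_grip 0.7 [356. 216.] [ 0.553 -0.188  0.102]
top pointer 0.47 [355. 218.] [ 0.549 -0.185  0.082]
top slot_floor 0.69 [311. 213.] [ 0.562 -0.055  0.085]
wrist [0.06668749 0.60100407 0.38546685]
1.2
```

View pics/scene0.png

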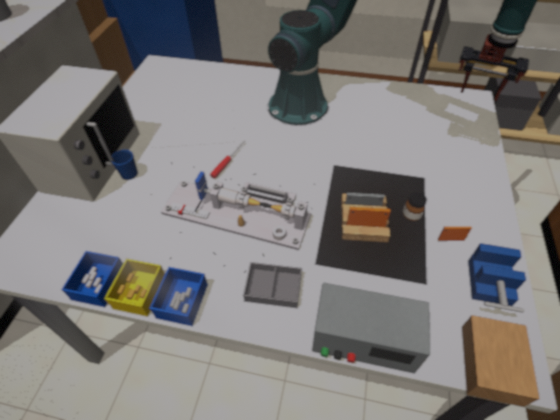

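View pics/top0.png

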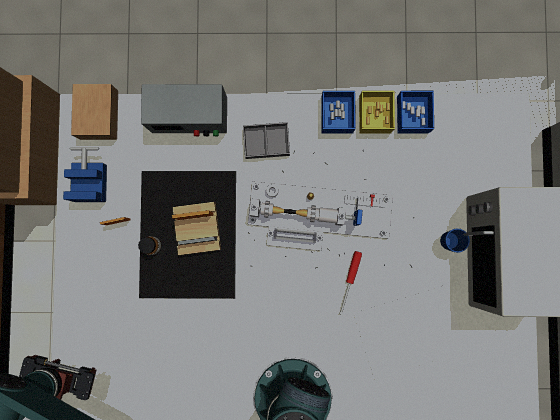

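The guard sits in the stand's front groove, at scene (369,216). The smaller decoy lies at (454,234). The fixture is at top view (320,210), with its slot near (296,238) and the blue handle at (358,217). Next I'll take close wrist views.

```bash
cat >> h.py <<'E'
from scipy.spatial.transform import Rotation as Ro
def down(yaw):
    # tool z down, tool x at angle yaw in world xy
    x=np.array([np.cos(yaw),np.sin(yaw),0]); z=np.array([0,0,-1.]); y=np.cross(z,x)
    return Ro.from_matrix(np.stack([x,y,z],1)).as_quat()
E
python3 - <<'E'
from h import *
import pickle
R=Ro.from_quat(current_orientation()).as_matrix(); print(R)
c=pickle.load(open('wrist0.pkl','rb'))
T=current_position(); C=-c['R'].T@c['t']
print('cam in tool',R.T@(C-T), 'fwd in tool',R.T@c['R'].T@[0,0,1], 'camx in tool', R.T@c['R'].T@[1,0,0])
for p,y in [((.5,.29,.3),0.1),((.5,.29,.3),0.1+np.pi),((.53,-.07,.3),-.15),((.53,-.07,.3),-.15+np.pi)]:
    print(p,y,inverse_kinematics(p,down(y)))
E
python3 - <<'E'
import cv2
a=cv2.imread('pics/top0.png')[160:280,140:410]
cv2.imwrite('pics/topcrop.png',cv2.resize(a,None,fx=2.9,fy=2.9,interpolation=cv2.INTER_CUBIC))
E
```

```text
[[ 2.27758577e-01  9.73717634e-01  5.04236981e-07]
 [ 9.73717632e-01 -2.27758577e-01 -5.63429768e-05]
 [-5.47473058e-05  1.33235807e-05 -9.99999998e-01]]
cam in tool [ 0.00039791 -0.07196727 -0.16281767] fwd in tool [3.60380492e-04 2.68053334e-01 9.63404007e-01] camx in tool [ 9.99999933e-01 -1.58851774e-04 -3.29871703e-04]
(0.5, 0.29, 0.3) 0.1 [ 4.06098388e-01  2.67326469e-01  1.45059172e+00 -4.44089210e-16
  1.42367446e+00  3.06098388e-01]
(0.5, 0.29, 0.3) 3.241592653589793 [ 4.06098388e-01  2.67326469e-01  1.45059172e+00 -4.44089210e-16
  1.42367446e+00 -2.83549427e+00]
(0.53, -0.07, 0.3) -0.15 [-2.60555689e-01  2.00658812e-01  1.54027096e+00 -4.44089210e-16
  1.40066288e+00 -1.10555689e-01]
(0.53, -0.07, 0.3) 2.991592653589793 None
```

View pics/topcrop.png

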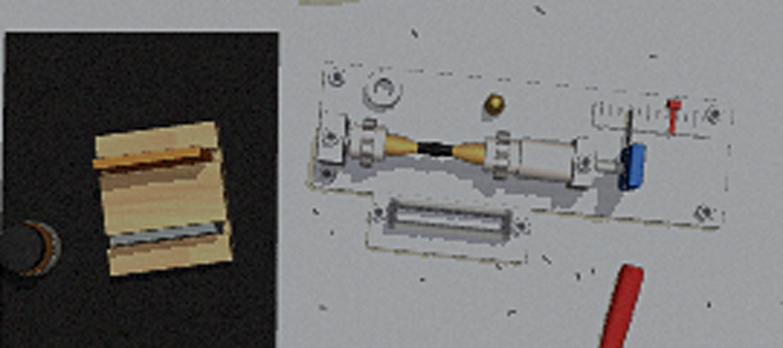

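Stand yaw is about +0.11 and fixture yaw about -0.1. Wrist view of the fixture first, then the stand.

```bash
python3 - <<'E'
from h import *
import pickle
def look(p,yaw,n):
    move_ptp(p,down(yaw)); c=snap('wrist',n+'.png'); pickle.dump(c,open(n+'.pkl','wb'))
    print(n,current_clock(),current_position())
    for q in ['guard_center','plate_center','stand','handle_grip','pointer','red_mark','slot_floor']:
            for r in spot_in('wrist',q)[:3]:
                print(q,r['conf'],np.round(r['xy']),np.round(w(c,*r['xy']),4))
look((.54,0.0,.32),-.1,'wf')
look((.52,.33,.32),.11,'ws')
E
```

```text
wf 3.7917 [0.53992983 0.00080459 0.31986901]
guard_center 0.34 [482.  76.] [0.8024 0.0866 0.0046]
plate_center 0.63 [481.  75.] [0.8003 0.0884 0.0049]
handle_grip 0.96 [301. 319.] [ 0.5568 -0.1864  0.0604]
pointer 0.73 [299. 318.] [ 0.5545 -0.1821  0.0646]
slot_floor 0.92 [296. 182.] [ 0.5647 -0.0086  0.066 ]
slot_floor 0.64 [300. 317.] [ 0.556  -0.1831  0.062 ]
slot_floor 0.35 [354. 108.] [0.6445 0.0655 0.0166]
ws 5.4417 [0.52053826 0.32864676 0.32004821]
guard_center 0.67 [316.   4.] [0.546  0.5112 0.0471]
guard_center 0.61 [304. 196.] [0.5543 0.3173 0.1026]
plate_center 0.59 [236. 200.] [0.482  0.2988 0.0735]
stand 0.68 [336. 372.] [0.6391 0.0546 0.0358]
red_mark 0.59 [281. 384.] [0.5664 0.0099 0.0157]
slot_floor 0.8 [282. 384.] [0.5631 0.0496 0.0636]
```

View pics/wf.png

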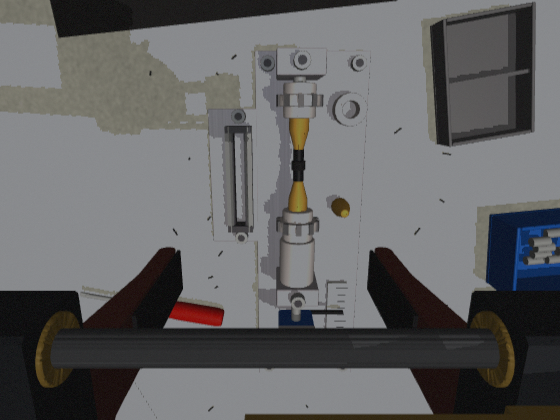

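View pics/ws.png

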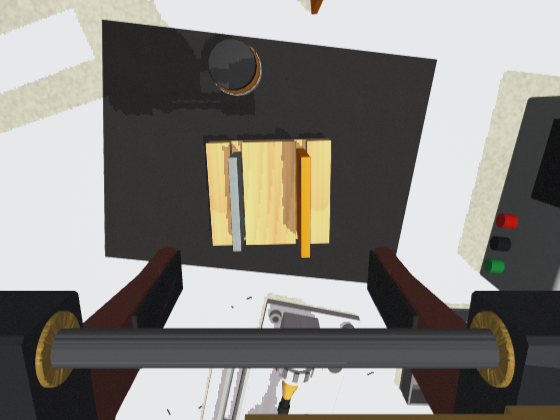

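The wrist view of the fixture (wf) shows the slot at columns 226–252, rows 125–238. The view of the stand (ws) shows the guard at (305,203) and the plate at (236,200). Now I'll fit both from depth and colour.

```bash
python3 - <<'E'
from h import *
import pickle
c=pickle.load(open('ws.pkl','rb')); X=cloud(c); im=c['image']
hsv=cv2.cvtColor(im,cv2.COLOR_BGR2HSV)
win=np.zeros((420,560),bool); win[140:270,280:330]=True
top=win&(X[...,2]>.095)&(X[...,2]<.11)
P=X[top]; print('guard top',len(P),np.median(P[:,2]))
r=cv2.minAreaRect(P[:,:2].astype(np.float32)); print('rect',r)
d=np.linalg.svd(P[:,:2]-P[:,:2].mean(0))[2][0]; d*=-np.sign(d[1]); print('mean',P.mean(0),'yaw',np.arctan2(d[1],d[0])+np.pi/2)
# grey
win=np.zeros((420,560),bool); win[140:260,222:250]=True
P=X[win&(X[...,2]>.065)&(X[...,2]<.08)]; print('plate',len(P),cv2.minAreaRect(P[:,:2].astype(np.float32)),P[:,2].mean())
c=pickle.load(open('wf.pkl','rb')); X=cloud(c)
np.set_printoptions(linewidth=200,precision=3,suppress=True)
for v in [110,120,124,128,135,160,180,200,225,230,234,238,242]:
    print(v,(X[v,214:262,2]*1000).round().tolist())
cv2.imwrite('pics/wfc.png',cv2.resize(c['image'][90:260,190:400],None,fx=3.5,fy=3.5,interpolation=cv2.INTER_CUBIC))
E
```

```text
guard top 994 0.1028236527888842
rect ((0.5572777986526489, 0.3038380444049835), (0.010221094824373722, 0.10985655337572098), 7.450875282287598)
mean [0.55637883 0.30779722 0.10248288] yaw 0.13124501813994094
plate 890 ((0.4805304706096649, 0.29070883989334106), (0.010164332576096058, 0.11042207479476929), 7.494240760803223) 0.07245318841040355
110 [15.0, 14.0, 15.0, 18.0, 15.0, 14.0, 16.0, 15.0, 16.0, 16.0, 16.0, 16.0, 15.0, 14.0, 16.0, 16.0, 17.0, 17.0, 18.0, 14.0, 27.0, 27.0, 29.0, 28.0, 28.0, 28.0, 28.0, 26.0, 17.0, 16.0, 15.0, 17.0, 15.0, 15.0, 16.0, 16.0, 15.0, 16.0, 14.0, 16.0, 17.0, 16.0, 17.0, 18.0, 16.0, 16.0, 14.0, 16.0]
120 [15.0, 16.0, 15.0, 15.0, 17.0, 16.0, 15.0, 16.0, 15.0, 15.0, 17.0, 13.0, 16.0, 17.0, 17.0, 16.0, 17.0, 17.0, 28.0, 29.0, 27.0, 28.0, 27.0, 29.0, 28.0, 29.0, 27.0, 28.0, 29.0, 28.0, 27.0, 15.0, 16.0, 15.0, 15.0, 15.0, 15.0, 15.0, 15.0, 17.0, 17.0, 15.0, 15.0, 17.0, 17.0, 16.0, 17.0, 16.0]
124 [15.0, 15.0, 17.0, 16.0, 16.0, 14.0, 16.0, 17.0, 16.0, 15.0, 17.0, 14.0, 15.0, 17.0, 18.0, nan, 15.0, 16.0, 16.0, 15.0, 15.0, 15.0, 15.0, 15.0, 16.0, 15.0, 16.0, 1
[... 2325 characters left out ...]
28.0, 27.0, 28.0, 27.0, 27.0, 28.0, 29.0, 27.0, 26.0, 22.0, 19.0, 17.0, 16.0, 17.0, 15.0, 17.0, 16.0, 16.0, 16.0, 16.0, 15.0, 16.0, 17.0, 17.0]
238 [14.0, 16.0, 16.0, 17.0, 17.0, 17.0, 16.0, 16.0, 16.0, 17.0, 16.0, 16.0, 15.0, 16.0, 17.0, 16.0, 16.0, 17.0, 16.0, 16.0, 16.0, 28.0, 28.0, 27.0, 29.0, 30.0, 28.0, 27.0, 30.0, 29.0, 28.0, 30.0, 28.0, 27.0, 16.0, 17.0, 15.0, 14.0, 17.0, 15.0, 15.0, 15.0, 16.0, 15.0, 15.0, 15.0, 16.0, 15.0]
242 [1.0, 1.0, 0.0, 0.0, 0.0, 1.0, 2.0, 2.0, 0.0, 4.0, -1.0, -0.0, 2.0, 2.0, 2.0, 2.0, 1.0, 2.0, 2.0, 2.0, 1.0, 1.0, 1.0, 28.0, 29.0, 28.0, 29.0, 29.0, 27.0, 27.0, 29.0, 27.0, 0.0, 2.0, 1.0, -0.0, 2.0, -0.0, 0.0, 3.0, 0.0, -0.0, 0.0, 13.0, 16.0, 16.0, 17.0, 15.0]
```

View pics/wfc.png

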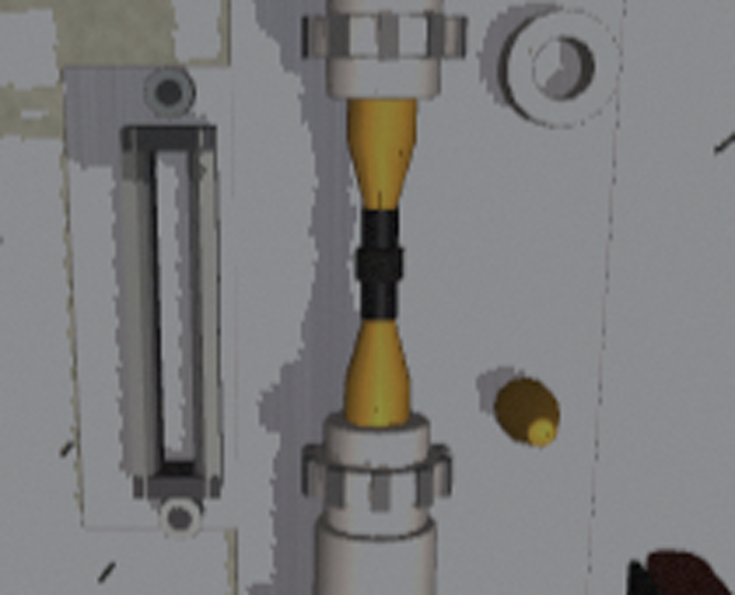

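```bash
cat > slot.py <<'E'
from h import *
import pickle
def slot(c,guess=None):
    X=cloud(c); win=np.zeros((420,560),bool)
    x,y,z=X[...,0],X[...,1],X[...,2]
    g=np.array([.492,-.008]) if guess is None else guess
    m=(abs(x-g[0])<.035)&(abs(y-g[1])<.075)&(z>.0345)&(z<.042)
    n,l,st,_=cv2.connectedComponentsWithStats(m.astype(np.uint8))
    m=l==1+np.argmax(st[1:,4])
    P=X[m]; r=cv2.minAreaRect(P[:,:2].astype(np.float32))
    # robust: per-y-bin outer edges, in rotated frame
    a=np.deg2rad(r[2]); 
    if r[1][0]>r[1][1]: a-=np.pi/2
    a=(a+np.pi/2)%np.pi-np.pi/2
    ctr=np.array(r[0])
    for _ in range(3):
        R=np.array([[np.cos(a),np.sin(a)],[-np.sin(a),np.cos(a)]])
        q=(P[:,:2]-ctr)@R.T
        bins=np.arange(-.045,.046,.003); L=[];H=[];I=[];J=[];B=[]
        for b in bins:
            s=q[abs(q[:,1]-b)<.002][:,0]
            if len(s)>6:
                L.append(np.percentile(s,2));H.append(np.percentile(s,98));B.append(b)
                I.append(s[s<0].max());J.append(s[s>0].min())
        L,H,I,J,B=map(np.array,(L,H,I,J,B)); mid=(L+H)/2
        p=np.polyfit(B,mid,1); a-=p[0]; ctr=ctr+R.T@[p[1],0]
    print('rect',r,'yaw',a,'ctr',ctr,'mid res',(mid-np.polyval(p,B)).std(),'width',np.median(H-L),'inner',np.median(I),np.median(J),'ylen',q[:,1].min(),q[:,1].max(), 'z',np.median(P[:,2]))
    ey=(q[:,1].min()+q[:,1].max())/2
    return ctr+R.T@[0,ey],a
if __name__=='__main__': print(slot(pickle.load(open('wf.pkl','rb'))))
E
python3 slot.py
```

```text
rect ((0.49703097343444824, -0.006700485944747925), (0.1294395923614502, 0.031792569905519485), 84.43644714355469) yaw -0.09877713170016812 ctr [ 0.49710014 -0.00670722] mid res 0.0002496904558470553 width 0.030688889457604167 inner -0.008414244403645289 0.007443517715990368 ylen -0.06474545256622352 0.06473530622150725 z 0.0371514946256384
(array([ 0.49709964, -0.00671227]), np.float64(-0.09877713170016812))
```

Slot: centre (0.497,-0.007), yaw -0.099, rim height 37 mm as expected. Guard: centre (0.557,0.304), yaw 0.130, 10×110 mm, top at 102.5 mm. That matches the larger part. Grasping it now.

```bash
python3 - <<'E'
from h import *
import pickle
q=down(.1303); g=np.array([.5573,.3038])
move_gripper(.05)
move_ptp([*g,.16],q)
print(servo_line([*g,.058],rate=.1,contact_N=8),current_position(),current_force())
move_gripper(0.0)
print('gap',current_finger_gap(),current_force(),current_clock())
servo_line([*g,.16],rate=.12)
print('gap',current_finger_gap(),current_force())
c=snap('wrist','grasp.png'); pickle.dump(dict(c=c,p=current_position(),q=current_orientation()),open('grasp.pkl','wb'))
s=snap('scene','grasp_s.png'); print(current_clock())
E
```

```text
False [0.55787529 0.30408641 0.05869164] [-0.14628282 -0.27675174 -0.52151974]
gap 0.009803011117910921 [ 0.34341494 -0.49029697  0.75167021] 9.1167
gap 0.009576175039076776 [ 0.41898724  0.3857571  -0.95412823]
10.2167
```

View pics/grasp.png

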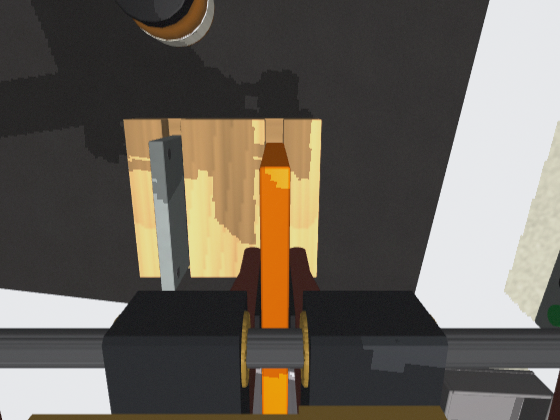

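View pics/grasp_s.png

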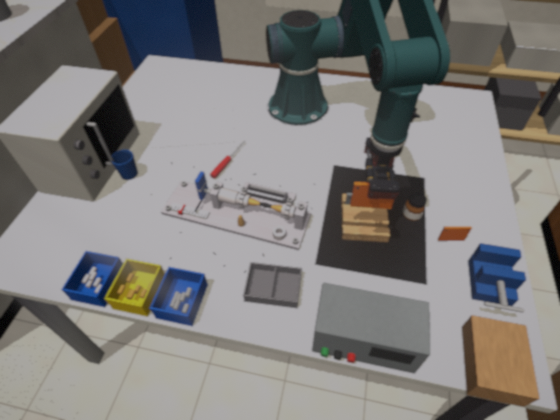

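The guard is held upright between the jaws: top from (275,167) down through (275,300). Next I'll measure it in the tool frame to get the camera bias.

```bash
python3 - <<'E'
from h import *
import pickle
d=pickle.load(open('grasp.pkl','rb')); c=d['c']; X=cloud(c)
R=Ro.from_quat(d['q']).as_matrix(); T=(X-d['p'])@R   # tool frame coords
hsv=cv2.cvtColor(c['image'],cv2.COLOR_BGR2HSV)
o=(hsv[...,0]>5)&(hsv[...,0]<22)&(hsv[...,1]>180)
win=np.zeros_like(o); win[140:320,240:310]=True
# top face: tool z about 0.058-0.102 => -0.044
print('z hist',np.percentile(T[o&win][:,2],[5,50,95]))
m=o&win&(abs(T[...,2]+.0438)<.004); P=T[m]
print('x mean',[ (b,np.round([P[abs(P[:,1]-b)<.003][:,0].min(),P[abs(P[:,1]-b)<.003][:,0].max(),P[abs(P[:,1]-b)<.003][:,2].mean()],4)) for b in (-.05,-.04,-.03,-.02,-.01)],'ymin',np.percentile(P[:,1],[0,1,2]))
# front bottom via visible far end face
m2=o&win&(T[...,2]>-.03); print('end face',m2.sum(), np.round(np.percentile(T[m2],[2,50,98],axis=0),4))
# image columns: sub-pixel edges at rows
for v in (175,200,230,260): 
    u=np.where(o[v,240:310])[0]+240; z=d['p'][2]+.0438
    a,b=w(c,u[0]-.5,v,z),w(c,u[-1]+.5,v,z); 
    print(v,u[0],u[-1],((a-d['p'])@R).round(4),((b-d['p'])@R).round(4))
# expected pixels for tool x=+-5 
print(d['p'])
E
```

```text
z hist [nan nan nan]
x mean [(-0.05, array([-0.0035,  0.0059, -0.0451])), (-0.04, array([-0.0037,  0.006 , -0.045 ])), (-0.03, array([-0.0037,  0.0061, -0.045 ])), (-0.02, array([-0.0038,  0.0062, -0.045 ])), (-0.01, array([-0.0036,  0.006 , -0.045 ]))] ymin [-0.05545363 -0.05518333 -0.0548924 ]
end face 391 [[-0.0033 -0.0554 -0.0292]
 [ 0.0014 -0.0552 -0.0058]
 [ 0.0059 -0.0548  0.0407]]
175 260 289 [-0.0036 -0.0523 -0.0438] [ 0.006  -0.0523 -0.0438]
200 260 289 [-0.0037 -0.044  -0.0438] [ 0.0061 -0.044  -0.0438]
230 260 289 [-0.0038 -0.0337 -0.0438] [ 0.0062 -0.0337 -0.0438]
260 260 289 [-0.004  -0.0228 -0.0438] [ 0.0064 -0.0228 -0.0438]
[0.55656499 0.30348919 0.15892267]
```

```bash
python3 - <<'E'
from h import *
import pickle
d=pickle.load(open('grasp.pkl','rb')); c=d['c']; X=cloud(c)
R=Ro.from_quat(d['q']).as_matrix(); T=(X-d['p'])@R
for v in range(138,172,3):
    s=T[v,240:310]; k=(abs(s[:,1]+.055)<.003)
    if k.sum()>3: print(v,np.where(k)[0][[0,-1]]+240,np.round([s[k,0].min(),s[k,0].max(),s[k,2].mean()],4))
# slot in tool frame at pic wf
c=pickle.load(open('wf.pkl','rb'))
print(c['R']@np.array([.4971,-.0067,.037])+c['t'])
E
```

```text
144 [266 283] [-0.0032  0.0058  0.0351]
147 [265 284] [-0.0033  0.0059  0.0191]
150 [264 284] [-0.0035  0.0056  0.0053]
153 [264 285] [-0.0031  0.0057 -0.007 ]
156 [263 286] [-0.0033  0.0058 -0.0171]
159 [262 287] [-0.0034  0.0059 -0.0262]
162 [261 288] [-0.0035  0.0061 -0.0341]
165 [260 288] [-0.0038  0.0056 -0.0414]
168 [260 289] [-0.0034  0.0058 -0.0447]
171 [259 289] [-0.0038  0.0058 -0.0448]
[-0.04344623 -0.03692869  0.45212956]
```

The bias is constant over depth, +1.2 mm along tool x, so it is a pure translation. I'll correct the slot position for it and move above the slot.

```bash
cat >> h.py <<'E'
def settle(target,q,rate=.08,n=2):
    target=np.array(target); cmd=target.copy()
    for i in range(n):
        servo_line(cmd,q,rate=rate); sleep(.1)
        e=target-current_position(); cmd=cmd+e
    print('settled err mm',(e*1000).round(2)); return cmd
E
python3 - <<'E'
from h import *
import pickle
yaw=-.0988; q=down(yaw)
s=np.array([.4971,-.0067])-.0012*np.array([np.cos(yaw),np.sin(yaw)])
p=current_position(); servo_line([p[0],p[1],.2],rate=.2)
move_ptp([*s,.2],q)
cmd=settle([*s,.105],q,rate=.12)
c=snap('wrist','hover.png'); pickle.dump(dict(c=c,p=current_position(),q=current_orientation(),cmd=cmd),open('hover.pkl','wb'))
sc=snap('scene','hover_s.png'); pickle.dump(sc,open('hover_s.pkl','wb'))
print(current_position(),current_finger_gap(),current_force(),current_clock(),cmd)
cv2.imwrite('pics/hover_sc.png',cv2.resize(sc['image'][120:280,150:370],None,fx=3.5,fy=3.5,interpolation=cv2.INTER_CUBIC))
E
```

```text
settled err mm [0.77 0.03 0.61]
[ 0.49513973 -0.0066115   0.10433734] 0.009532985789056939 [ 0.37091986  0.0464937  -1.22944558] 13.2583 [ 0.49584137 -0.00653139  0.10481925]
```

View pics/hover.png

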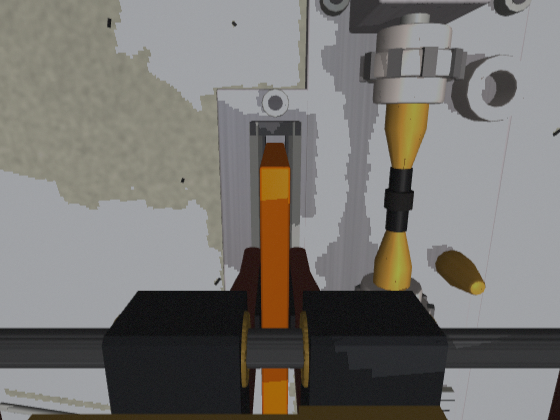

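View pics/hover_sc.png

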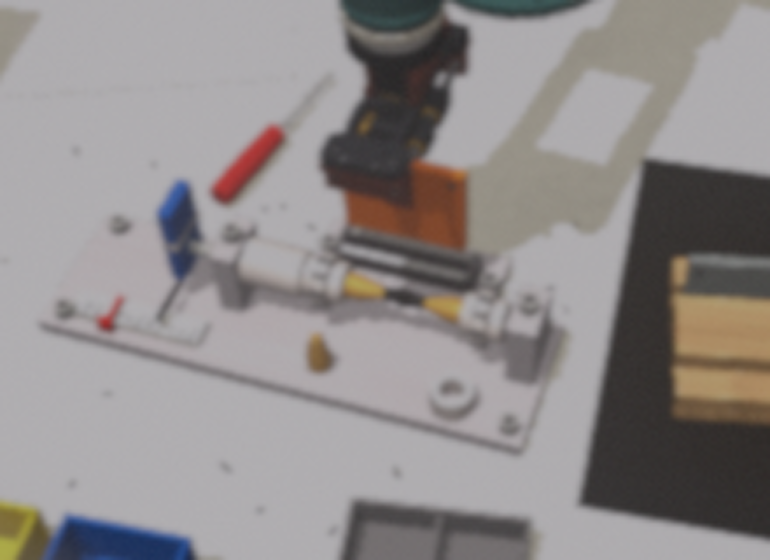

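```bash
python3 - <<'E'
from h import *
import pickle
for i in range(6): print(current_position().round(5), current_joint_pos().round(5)[:3])
d=pickle.load(open('hover.pkl','rb')); c=d['c']; X=cloud(c)
R=Ro.from_quat(d['q']).as_matrix(); T=(X-d['p'])@R
# rim visible pts
m=(X[...,2]>.0345)&(X[...,2]<.042)&(abs(T[...,0])<.03)&(T[...,1]<-.02)&(T[...,1]>-.09)
m[:, :]&=True
P=T[m]
for b in np.arange(-.066,-.03,.003):
    s=P[abs(P[:,1]-b)<.002][:,0]
    if len(s)>4:
        print(round(b,3),np.round([s.min(),s.max(),(s.min()+s.max())/2, s[s<.001].max(),s[s>.001].min()],4))
print('ymin rim',P[:,1].min())
hsv=cv2.cvtColor(c['image'],cv2.COLOR_BGR2HSV)
o=(hsv[...,0]>5)&(hsv[...,0]<22)&(hsv[...,1]>180)
for v in range(145,240,8):
    u=np.where(o[v,240:310])[0]+240
    if len(u)>2: k=T[v,u]; print(v,u[0],u[-1],np.round([k[:,0].min(),k[:,0].max(),k[:,1].mean(),k[:,2].mean()],4))
E
```

```text
[ 0.49514 -0.00661  0.10434] [-0.15294  0.35882  1.86657]
[ 0.49514 -0.00661  0.10434] [-0.15294  0.35882  1.86657]
[ 0.49514 -0.00661  0.10434] [-0.15294  0.35882  1.86657]
[ 0.49514 -0.00661  0.10434] [-0.15294  0.35882  1.86657]
[ 0.49514 -0.00661  0.10434] [-0.15294  0.35882  1.86657]
[ 0.49514 -0.00661  0.10434] [-0.15294  0.35882  1.86657]
-0.066 [-0.0141  0.0173  0.0016  0.001   0.0015]
-0.063 [-0.0142  0.0174  0.0016  0.001   0.0015]
-0.06 [-0.0143  0.0174  0.0015  0.001   0.0015]
-0.057 [-0.0144  0.0169  0.0012  0.0009  0.0016]
-0.054 [-0.0142  0.0169  0.0013 -0.0058  0.0083]
-0.051 [-0.0138  0.017   0.0016 -0.0052  0.0083]
-0.048 [-0.0139  0.017   0.0016 -0.0052  0.0084]
-0.045 [-0.0139  0.0171  0.0016 -0.0071  0.009 ]
-0.042 [-0.014   0.0171  0.0016 -0.0071  0.0102]
-0.039 [-0.014   0.0172  0.0016 -0.0077  0.0103]
-0.036 [-0.0141  0.0172  0.0016 -0.0084  0.0109]
-0.033 [-0.0141  0.0172  0.0016 -0.0089  0.0109]
-0.03 [-0.0142  0.0174  0.0016 -0.009   0.0109]
ymin rim -0.06566571266327074
145 266 283 [-0.0032  0.0056 -0.0554  0.0297]
153 264 285 [-0.0033  0.0056 -0.0555 -0.0067]
161 262 287 [-0.0033  0.0055 -0.0555 -0.0317]
169 260 289 [-0.0035  0.0057 -0.0547 -0.0449]
177 260 289 [-0.0036  0.0057 -0.0522 -0.0449]
185 260 289 [-0.0036  0.0057 -0.0495 -0.0448]
193 260 289 [-0.0037  0.0058 -0.0468 -0.0445]
201 260 289 [-0.0037  0.0058 -0.0443 -0.0449]
209 260 289 [-0.0037  0.0058 -0.0416 -0.0449]
217 260 289 [nan nan nan nan]
225 260 289 [-0.0037  0.0059 -0.0361 -0.0448]
233 260 289 [nan nan nan nan]
```

In the tool frame the slot is at x = +1.6 mm and the guard at +1.2 mm. The y offset is about 0.4 mm, and the two are parallel. I'll shift 0.4 mm each way and insert.

```bash
python3 - <<'E'
from h import *
q=down(-.0988); x,y=.49555,-.00620
servo_line([x,y,.085],q,rate=.06)
for z in (.078,.070,.064):
    r=servo_line([x,y,z],q,rate=.05,contact_N=8)
    print(z,r,current_position().round(4),current_force().round(2))
    if r: break
else:
    r=servo_line([x,y,.057],q,rate=.03,contact_N=6)
    print('final',r,current_position().round(4),current_force().round(2))
print(current_finger_gap(),current_clock())
c=snap('wrist','ins.png')
E
```

```text
0.078 False [ 0.4953 -0.0061  0.0777] [ 0.34  0.1  -1.48]
0.07 False [ 0.4952 -0.0062  0.0696] [ 0.34 -0.   -1.4 ]
0.064 False [ 0.4952 -0.0062  0.0636] [-0.62 -0.45 -1.77]
final True [ 0.496  -0.0062  0.0604] [0.5  0.35 1.28]
0.00989029783718619 14.8167
```

View pics/ins.png

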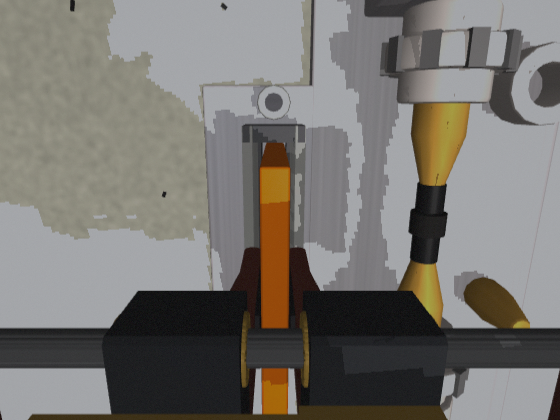

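The guard went down freely with contact at TCP z = 0.0604, where the floor was expected. Releasing it, then checking and looking at the handle.

```bash
python3 - <<'E'
from h import *
import pickle
move_gripper(.03); sleep(.3)
p=current_position(); print(current_clock(),current_force().round(2),current_finger_gap())
servo_line([p[0],p[1],.2],rate=.15)
yaw=-.0988-np.pi/2
move_ptp((.54,-.19,.26),down(yaw))
c=snap('wrist','wh.png'); pickle.dump(dict(c=c,p=current_position(),q=current_orientation()),open('wh.pkl','wb'))
for q in ['handle_grip','pointer','red_mark']:
    for r in spot_in('wrist',q)[:3]: print(q,r['conf'],np.round(r['xy']),np.round(w(c,*r['xy']),4))
s=snap('scene','rel_s.png'); pickle.dump(s,open('rel_s.pkl','wb')); print(current_clock())
cv2.imwrite('pics/rel_sc.png',cv2.resize(s['image'][120:280,150:370],None,fx=3.5,fy=3.5,interpolation=cv2.INTER_CUBIC))
E
```

```text
15.7 [ 0.25 -0.25  0.58] 0.02999977024775532
handle_grip 0.93 [275. 179.] [ 0.5585 -0.1911  0.1206]
handle_grip 0.67 [185. 158.] [ 0.5767 -0.1076  0.0672]
handle_grip 0.54 [318. 105.] [ 0.6125 -0.2414  0.0222]
pointer 0.56 [276. 178.] [ 0.5588 -0.1922  0.1202]
pointer 0.45 [320. 104.] [ 0.613  -0.2427  0.026 ]
red_mark 0.66 [320. 104.] [ 0.6135 -0.2421  0.0259]
18.1917
```

View pics/wh.png

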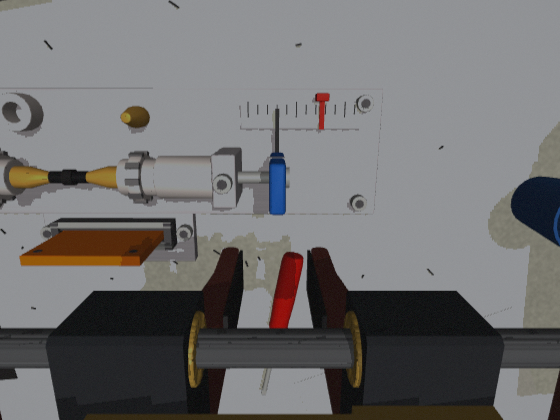

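View pics/rel_sc.png

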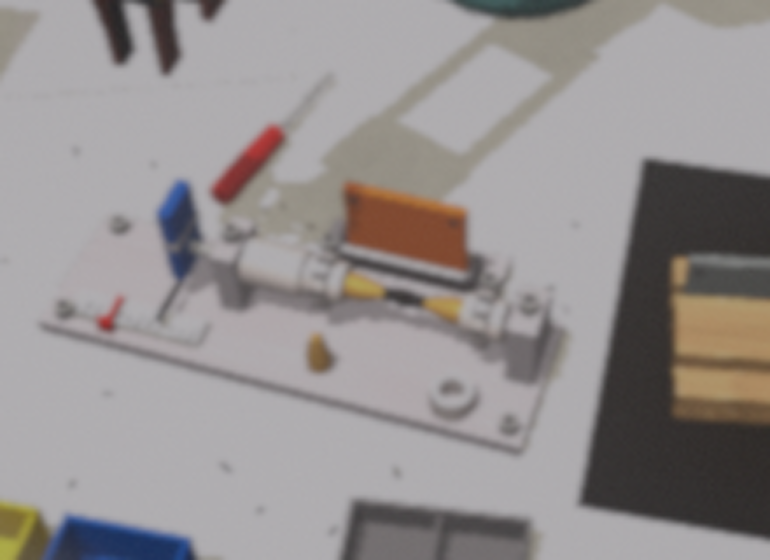

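The guard stands in the slot, scene crop (400,235). In the wrist view the handle top is at (278,185), the pointer at (277,125) and the red bar at (321,113). Measuring these now.

```bash
python3 - <<'E'
from h import *
import pickle
np.set_printoptions(suppress=True,precision=4)
d=pickle.load(open('wh.pkl','rb')); c=d['c']; X=cloud(c); p=d['p']
R=Ro.from_quat(d['q']).as_matrix(); T=(X-p)@R; im=c['image']; hsv=cv2.cvtColor(im,cv2.COLOR_BGR2HSV)
win=np.zeros((420,560),bool); win[130:230,250:310]=True
m=win&(X[...,2]>.116)&(X[...,2]<.125); print('handle top',cv2.minAreaRect(X[m][:,:2].astype(np.float32)),X[m][:,2].mean(),'tool x range',np.percentile(T[m][:,0],[1,99]),'y',np.percentile(T[m][:,1],[1,99]))
for v in (110,120,126):
    row=im[v].astype(int).sum(1); u=[i for i in range(262,292) if row[i]<200]; 
    print(v,'black',u,row[262:292].tolist(), w(c,np.mean(u),v,.032) if u else None, ((w(c,np.mean(u),v,.032)-p)@R) if u else None)
red=((hsv[...,0]<8)|(hsv[...,0]>172))&(hsv[...,1]>150)
for v in range(104,130,4):
    u=np.where(red[v,300:345])[0]+300
    if len(u): print(v,u[0],u[-1],((w(c,u.mean(),v,.0245)-p)@R),X[v,int(u.mean()),2])
o=(hsv[...,0]>5)&(hsv[...,0]<22)&(hsv[...,1]>180); o[:, 200:]=False; o[:222]=False
Z=X[...,2][o]; print('guard z',np.nanpercentile(Z,[50,90,98])); m=o&(X[...,2]>.1); print(cv2.minAreaRect(X[m][:,:2].astype(np.float32)))
s=pickle.load(open('rel_s.pkl','rb')); XS=cloud(s); h=cv2.cvtColor(s['image'],cv2.COLOR_BGR2HSV)
o=(h[...,0]>3)&(h[...,0]<22)&(h[...,1]>150); o[:165]=0;o[205:]=0;o[:,:245]=0;o[:,290:]=0
print('scene guard z', np.nanpercentile(XS[...,2][o],[2,50,98,100]))
E
```

```text
handle top ((0.5485530495643616, -0.19183343648910522), (0.013490092009305954, 0.044419173151254654), 84.5737075805664) 0.12027248582116164 tool x range [-0.0047  0.0087] y [-0.0315  0.0113]
110 black [267, 276, 277, 278] [441, 443, 443, 443, 446, 165, 440, 448, 445, 446, 444, 423, 426, 220, 144, 131, 139, 362, 445, 442, 444, 443, 447, 442, 226, 369, 439, 446, 443, 444] [ 0.6122 -0.1959  0.032 ] [-0.0002 -0.0733  0.2272]
120 black [276, 277, 278] [445, 445, 446, 442, 443, 447, 443, 444, 444, 443, 387, 386, 380, 204, 135, 135, 130, 434, 445, 443, 447, 446, 445, 444, 445, 445, 445, 442, 443, 442] [ 0.6022 -0.1974  0.032 ] [ 0.0024 -0.0635  0.2272]
126 black [276, 277, 278] [446, 447, 444, 443, 444, 444, 447, 445, 441, 444, 445, 392, 389, 211, 138, 132, 126, 438, 442, 441, 444, 444, 445, 445, 444, 441, 442, 444, 445, 444] [ 0.5963 -0.1969  0.032 ] [ 0.0024 -0.0575  0.2272]
104 320 324 [ 0.0484 -0.0792  0.2346] 0.025724389739576192
108 320 323 [ 0.048  -0.0752  0.2346] 0.024576241795732565
112 320 323 [ 0.0482 -0.0713  0.2346] 0.026429241593813883
116 319 323 [ 0.0478 -0.0673  0.2346] 0.025791109225767953
120 319 323 [ 0.0479 -0.0633  0.2346] 0.025030398751761485
124 319 323 [ 0.0481 -0.0592  0.2346] 0.02428595734474525
128 319 323 [ 0.0482 -0.0552  0.2346] 0.02586484710275307
guard z [0.0853 0.1059 0.1067]
((0.5166894793510437, -0.06988359987735748), (0.048672523349523544, 0.2373085469007492), 16.540029525756836)
scene guard z [0.0435 0.0748 0.1057 0.1077]
```

The guard is home: top at about 106 mm, 105 expected. The pointer needs about 46 mm of travel, which is inside the stated 38–62 mm. Grasping the handle and pulling.

```bash
python3 - <<'E'
from h import *
import pickle
yaw=-.0988-np.pi/2; q=down(yaw); h=np.array([.5487,-.1906]); d=np.array([np.cos(yaw),np.sin(yaw)])
move_gripper(.036)
move_ptp([*h,.17],q)
r=servo_line([*h,.088],q,rate=.1,contact_N=8); print(r,current_position().round(4),current_force().round(2))
if not r:
    move_gripper(0.); print('gap',current_finger_gap(),current_force().round(2),current_clock())
    servo_line([*(h+.0458*d),.088],q,rate=.06); sleep(.2)
    print(current_position().round(4),current_finger_gap(),current_force().round(2))
    c=snap('wrist','pull.png'); pickle.dump(dict(c=c,p=current_position(),q=current_orientation()),open('pull.pkl','wb'))
    s=snap('scene','pull_s.png'); pickle.dump(s,open('pull_s.pkl','wb'))
    cv2.imwrite('pics/pull_sc.png',cv2.resize(s['image'][120:280,120:340],None,fx=3.5,fy=3.5,interpolation=cv2.INTER_CUBIC))
    print(current_clock())
E
```

```text
False [ 0.5493 -0.1909  0.0887] [-0.12  0.15  0.68]
gap 0.014098092251748547 [-1.84 -5.61  0.56] 20.425
[ 0.5446 -0.2349  0.0884] 0.013685757428799907 [0.45 7.42 4.77]
21.6417
```

View pics/pull.png

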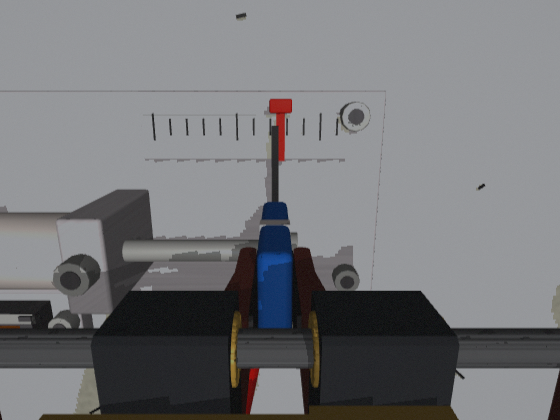

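View pics/pull_sc.png

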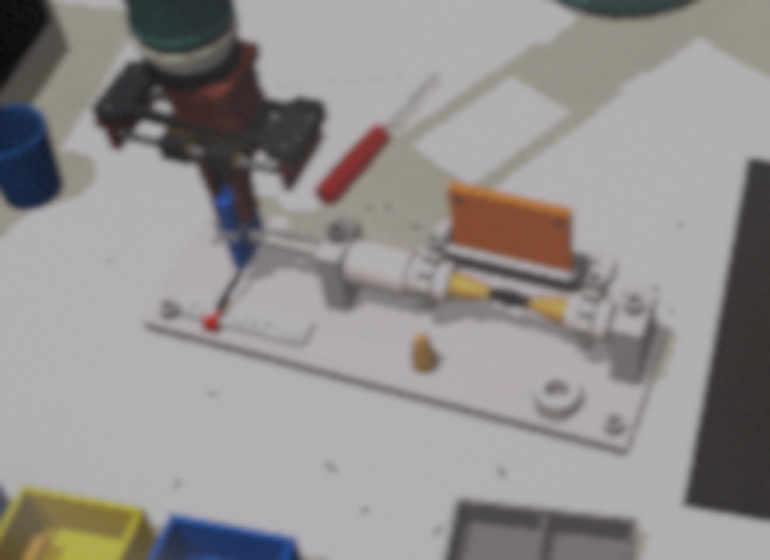

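The pointer is at column 275 and the red bar at 281, so it is slightly short. Measuring the gap and trimming.

```bash
cat > pm.py <<'E'
from h import *
def meas(c,p,q):
    R=Ro.from_quat(q).as_matrix(); im=c['image']; hsv=cv2.cvtColor(im,cv2.COLOR_BGR2HSV)
    red=((hsv[...,0]<8)|(hsv[...,0]>172))&(hsv[...,1]>150)&(hsv[...,2]>80)
    a=[];b=[]
    for v in range(115,190,3):
        g=im[v,240:320].astype(int); k=np.where((g.max(1)<75))[0]+240
        k=[i for i in k if 262<i<290]
        r=np.where(red[v,262:305])[0]+262
        if 1<len(k)<14 and v>162: a.append(((w(c,np.mean(k),v,.032)-p)@R)[0])
        if len(r)>4 and v<125: b.append(((w(c,r.mean(),v,.0245)-p)@R)[0])
    print('pointer',np.round(a,4),'red',np.round(b,4),'diff mm',1000*(np.mean(b)-np.mean(a)))
    return np.mean(b)-np.mean(a)
E
python3 - <<'E'
from pm import *
import pickle
d=pickle.load(open('pull.pkl','rb')); meas(d['c'],d['p'],d['q'])
E
```

```text
pointer [-0.0003 -0.0003 -0.0003 -0.0003 -0.0003 -0.0003 -0.0003 -0.0003 -0.0003] red [0.0032 0.0032 0.0032 0.0029] diff mm 3.459549897912608
```

```bash
python3 - <<'E'
from pm import *
import pickle
yaw=-.0988-np.pi/2; q=down(yaw); h=np.array([.5487,-.1906]); d=np.array([np.cos(yaw),np.sin(yaw)])
servo_line([*(h+(.0458+.0035)*d),.088],q,rate=.03); sleep(.4)
c=snap('wrist','pull2.png'); p=current_position(); meas(c,p,current_orientation())
print(p.round(4),current_finger_gap(),current_force().round(2),current_qvel().round(4))
s=snap('scene','pull2_s.png')
XS=cloud(s); h=cv2.cvtColor(s['image'],cv2.COLOR_BGR2HSV)
o=(h[...,0]>3)&(h[...,0]<22)&(h[...,1]>150); o[:165]=0;o[205:]=0;o[:,:245]=0;o[:,290:]=0
print('scene guard z', np.nanpercentile(XS[...,2][o],[2,50,98,100]),current_clock())
cv2.imwrite('pics/pull2_sc.png',cv2.resize(s['image'][120:280,120:340],None,fx=3.5,fy=3.5,interpolation=cv2.INTER_CUBIC))
E
```

```text
pointer [-0.0003 -0.0003 -0.0003 -0.0003 -0.0003 -0.0003 -0.0003 -0.0003 -0.0003] red [-0.0004 -0.0004 -0.0004 -0.0004] diff mm -0.006499482617433572
[ 0.5443 -0.2382  0.0884] 0.01400080954149846 [1.9  7.84 6.44] [ 0.0008  0.0014 -0.0006  0.0002  0.0011 -0.0006]
scene guard z [0.04293559 0.07592232 0.10588887 0.10737405] 22.4083
```

View pics/pull2.png

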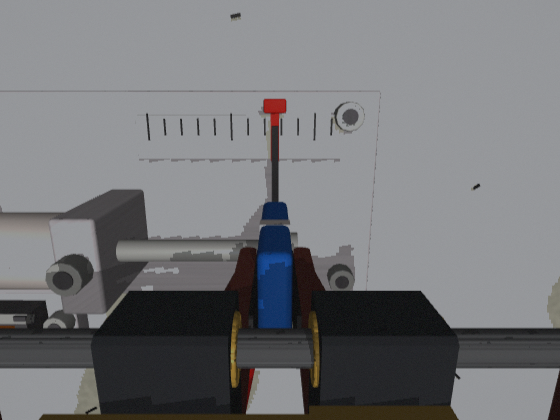

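View pics/pull2_sc.png

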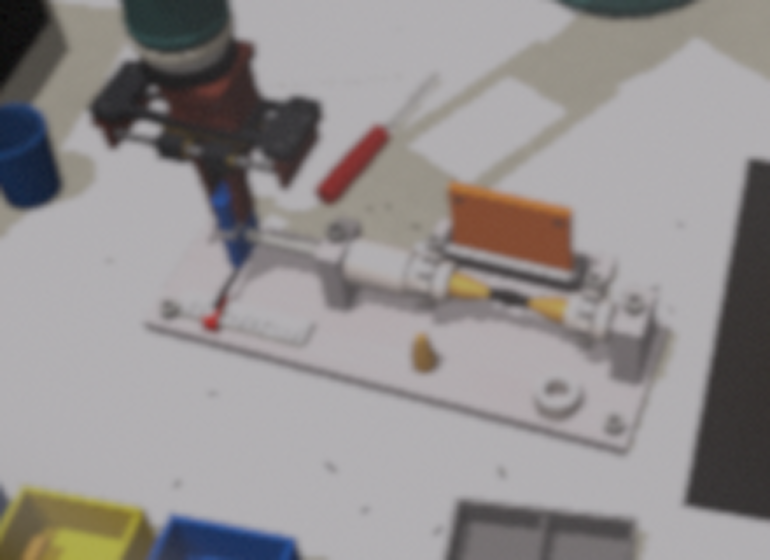

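The pointer (column 275) lies on the red bar (column 275), and the guard stands in its slot. I'll hold for 0.8 s, recheck for creep, then hand in.

```bash
python3 - <<'E'
from pm import *
sleep(.8)
c=snap('wrist','pull3.png'); d=meas(c,current_position(),current_orientation())
print(current_finger_gap(),current_force().round(2),current_clock())
if abs(d)<.002: close_job(); print('closed')
E
```

```text
pointer [-0.0003 -0.0003 -0.0003 -0.0003 -0.0003 -0.0003 -0.0003 -0.0003 -0.0003] red [-0.0003 -0.0003 -0.0003 -0.0003] diff mm -0.00641942568743812
0.01369258688979306 [2.14 8.43 5.41] 23.2583
the job is handed in; nothing more can be done
closed
```

I put the large orange guard panel in its slot and let it go. Then I pulled the blue handle out to the red mark and handed the job in at about 23 s while still holding it. `close_job()` gives no verdict, so what follows is from my own measurements.

- **Guard:** it met the slot floor at TCP height 60.4 mm, where 60 mm was expected. After release its top measured about 106 mm above the bench, against 105 mm expected, and it still stood in place after the pull.
- **Handle:** the last check put the pointer about 0.0 mm from the red mark along the pull axis, with no creep over 0.8 s. The fingers were closed on the handle at a 14 mm gap, and the wrist felt about 8.4 N against the pull.
- **Other loose things:** I saw no contact with any of them in the pictures, but I did not measure how far each may have moved.

Two things disagreed along the way, and both were corrected:

- **Camera offset:** the wrist camera read about 1.2 mm too far along the jaw axis. I found this from the gripped panel and took it off the positions.
- **First pull:** it stopped 3.5 mm short of the mark, so I trimmed it.

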